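# Rock a stuck oblong punch out of the punching board

### The arm

A 6-joint arm with a two-finger parallel gripper is mounted at the origin on a cart in front of the work surface, level with it; the furniture and walls round the work are solid. World frame = base frame: x ahead of the robot, y to its left, z up, the work surface at z = 0. Lengths are in m, angles in rad, forces in N, time in s.
With the tool pointing down it reaches from about 0.375 to 0.975 m from the base axis. Payload 3.8 kg.
Tool frame: the origin (TCP) lies on the mounting face of the last link; the fingertips stand 173 mm ahead of it and the grasp point (between the pads) lies 155 mm ahead of it; z points along the fingers, y is the line along which they close (so a half turn about z gives the same grasp; the last joint's range is limited). The gripper opens to 85 mm and grips with 20 to 120 N. Pads are 22 mm wide; open, the fingers measure 114 mm over their backs; the gripper's body (76 mm by 85 mm) begins 54 mm behind the grasp point. The pads swing forward as they close: fully open they stand 13 mm farther back than shut.
Start: joints at [-1.332, 0.264, 1.604, -0, 1.274, -0.037], TCP at [0.184, -0.649, 0.405] pointing down, gripper open.
Joint ranges: [-2.63, 2.63], [-0.94, 2.18], [0.31, 2.57], [-1.31, 4.45], [0, 2.66], [-2.55, 2.55]. Speed limits (rad/s): [2.57, 2.57, 3.14, 3.14, 3.14, 3.14].

### API

Orientations are given as a rotation vector (axis times angle).
In Python, from workcell import bot gives the robot as it stands.
- The arm moves only by the tool drive_tool, never from a script. Its argument "increments" is a list of rows, each an object with "delta_pos": the shift along the tool's x, y, z in mm, a list of three; "turn": the turn about the tool's z in rad; "jaw": the opening, from -1 (shut) to 1 (fully open). A call has 1 to 8 rows; each row shifts and turns the commanded pose from where the row before left it, along the tool's axes as they then stand; what a row does not reach is not made up. A row lasts 1/12 s, in which the tool goes at most 41.7 mm and 7.16 degrees, less where a joint would pass 70% of its speed; a pose out of reach is approached as far as the arm can. A call is refused whole if a number of a shift passes 41.7 or a number of a turn 0.125, either way. A call with a gripper value outside its range is refused whole. The fingers move at their own pace and stop on an object; "grip_force" is the grip in N (left out, the last holds). Time passes only in rows, so rows that do not move let the fingers close. It gives the time, the measured TCP pose, the force, the opening and the grip force at its end, in the units of the state.
- bot.read_state(): the state, without advancing time (a new reading comes with each control period).
- bot.read_camera(name): name is "scene" or "top" or "wrist"; returns a dict with "pixels" (400x640x3 uint8, red, green, blue), "fovy" (degrees; the focal length in pixels is half the picture's height over the tangent of half this angle, whatever the lens; pixels are square), "cx", "cy" (the principal point, pixels), "k1" (the pictures are not rectified: a ray, as slopes to the right and down, at radius r is drawn at 1 + k1 r^2 times it, then the intrinsics apply), "camera_from_world" (4x4, takes a point from world to camera coordinates); the wrist camera has in their place "hand_eye" (4x4, takes a point from camera to tool coordinates, whose origin is the TCP and whose axes are the flange's). Camera axes: x right, y down, z forward; pixel columns grow to the right and rows downward; lengths in m; the calibration is good to about 2 mm. A picture is of the moment at which its call begins: read the wrist's pose just before it. There is no depth.
- bot.finish_job(): hands the job in; it is judged then, once.
The state is a dict: "time": time; "q": joint angles; "joint_vel": joint speeds; "joint_torque": joint torques, N m; "tool_pos": TCP position; "tcp_rot": TCP orientation; "wrist_force": force on the tool from outside, world axes, zero at the start; "torque": the same for the moment, N m; "width": opening from 0.0 (shut) to 1.0 (fully open); "grip_force": force on a finger pad.
Only numpy, scipy, OpenCV 4.12 (cv2) and the standard library are available. Lean on these libraries where they do the work, as an engineer would, in place of code of your own. Each camera call takes 0.05 s, during which the arm holds its last target. There are 200 camera calls.

### The job

The steel oblong punch has been driven into the white punching board and is wedged there; pulled straight up it only brings the board along. Grip it by its shank and rock it sideways across its slit, to the left and to the right, until both sides of the slit have given way and it is loose, then draw it up out of the slit and finish still holding it: upright, still, just clear of the board above the slit (no more than about 3 cm). Keep the board flat on the table where it lies, and do not knock over or push away the rivet jar, dye bottle or thread spool beside it.

Things in the scene. Friction and masses are not known exactly. Their poses are not given: they have to be found in the camera images.
- shank (a point): Middle of the punch's square dark steel shank, 16 x 16 mm, 57 mm long (grip it within 25 mm of this point). z runs up the punch, x along the blade and slit, y across them, square to the shank's sides: rocking means tilting about x, towards +y and -y. The cutting edge is 76 mm below, the top of the 24 mm round head 39 mm above. Punch about 0.2 kg, upright at the start.
- cutting_edge (a point): Centre of the punch's cutting edge, its lowest point. The bright blade is 30 mm (x) by 6 mm (y), 30 mm high; a fan-shaped shoulder 18 mm high joins it to the shank. At the start the edge rests on the floor of the slit, 10 mm below the board's top face.
- slit (a point): Mouth of the slit in the board's top: x along it (33 mm), y across (6 mm, filled by the blade), z up, 10 mm deep. Its walls clamp the blade against a straight pull of about 18 to 30 N. Tilting the punch about the slit's floor pushes that side's wall back, for good beyond about 3 degrees; after 10 to 16 degrees to each side they clamp no longer. Tilting takes 0.3 to 0.5 N m.
- punching_board: White polyethylene board, 180 (x) x 260 (y) x 25 mm, 1.1 kg, lying loose and flat on the table on thin rubber feet. Origin at the centre of its underside; axes as those of the slit, whose mouth is at x -30, y +20, z +25 mm from it.
- slit_wall_left (a joint): How far the wall on the slit's +y side has been pushed back for good, in rad (0 as cut, at most 0.35); it never springs back.
- slit_wall_right (a joint): The same for the wall on the slit's -y side.
- rivet_jar: Glass jar of copper rivets with a yellowish lid, 47 mm across, 50 mm high, right of the board. Origin at the centre of its underside. Leave alone.
- dye_bottle: Small brown bottle with a black cap, 39 mm across, 82 mm high, left of the board. Origin at the centre of its underside. Leave alone.
- tan_thread: Upright spool of tan thread, about 41 mm across, 67 mm high, behind the board. Origin at the centre of its underside. Leave alone.

How it is judged:
By the outcome, as a careful person would: the job done as asked, in the order asked, and still so for the second after the job is handed in, while the arm keeps its last pose, push and grip.
It also fails if it takes over 48 s, if anything falls off the work surface, if the arm or the gripper's body presses on something with over 40 N, if the wrist force passes 120 N, or if a joint passes its speed limit or range.

## Working session

There is one attempt and no reset: what is moved stays moved. The work goes in short steps, Python scripts to look and compute and a tool call to move; the robot and the scene stay as the last step left them, time stands still between calls to the robot, and variables do not carry over. Pictures are saved under pics/ and viewed, at most 10 in all, crops included, and the job is handed in when it is done.

Besides the shell and the picture viewer there is one more tool, called after "Emit:" by a JSON object that holds its "method" and its "body", one argument or row to a line. drive_tool: Moves the arm, as the interface text tells. Its arguments: {"type":"object","properties":{"increments":{"type":"array"},"grip_force":{"type":"number"}},"required":["increments"]}

```bash
mkdir -p pics
cat > h.py <<'E'
import numpy as np, cv2
from workcell import bot
from scipy.spatial.transform import Rotation as R
def ray(c,u,v):
    f=200/np.tan(np.radians(c['fovy'])/2); d=np.array([(u-c['cx'])/f,(v-c['cy'])/f]); s=d.copy()
    for _ in range(20): s=d/(1+c['k1']*(s@s))
    return np.array([s[0],s[1],1.])
def wray(c,u,v):
    M=np.linalg.inv(c['camera_from_world']); return M[:3,3],M[:3,:3]@ray(c,u,v)
def onz(c,u,v,z):
    o,d=wray(c,u,v); return o+d*(z-o[2])/d[2]
def proj(c,p):
    f=200/np.tan(np.radians(c['fovy'])/2); q=c['camera_from_world']@np.r_[p,1]; s=q[:2]/q[2]; s=s*(1+c['k1']*(s@s)); return s*f+[c['cx'],c['cy']]
E
python3 - <<'E'
from h import *
import pickle
for n in('top','scene'):
    c=bot.read_camera(n); pickle.dump(c,open(n+'.pkl','wb')); cv2.imwrite(f'pics/{n}.png',c['pixels'][...,::-1])
    print(n,np.linalg.inv(c['camera_from_world'])[:3].round(3))
print(bot.read_state())
E
```

```text
top [[ 0.025 -0.998  0.054  0.52 ]
 [-1.    -0.025 -0.006  0.017]
 [ 0.007 -0.054 -0.999  0.97 ]]
scene [[-0.849 -0.38   0.367  0.228]
 [-0.528  0.634 -0.565  0.599]
 [-0.018 -0.674 -0.739  0.85 ]]
{'time': 0.1, 'q': array([-1.33190262e+00,  2.64656037e-01,  1.60522548e+00,  5.49169548e-06,
        1.27369244e+00, -3.69257804e-02]), 'joint_vel': array([-4.16640270e-04, -9.44983674e-04, -3.36804817e-03,  3.76413839e-04,
       -6.04322044e-05, -3.38608370e-04]), 'joint_torque': array([-2.05512083e-04, -5.16708469e+01, -3.68590987e+01, -1.50083133e-04,
        6.25580113e-03,  4.57984317e-08]), 'tool_pos': array([ 0.18373633, -0.64919383,  0.40350731]), 'tcp_rot': array([-3.10981216e+00, -4.31610612e-01,  3.05354696e-04]), 'wrist_force': array([-0.66348312,  0.14431156, -0.52177418]), 'torque': array([ 0.03799843,  0.0146569 , -0.01463709]), 'grip_force': 0.0, 'width': 0.9957453999244054}
```

View pics/top.png

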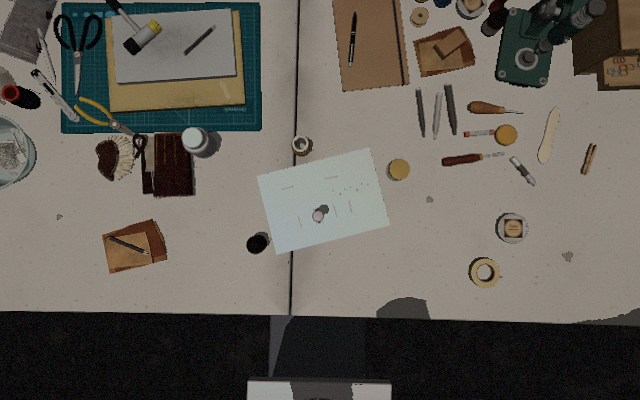

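View pics/scene.png

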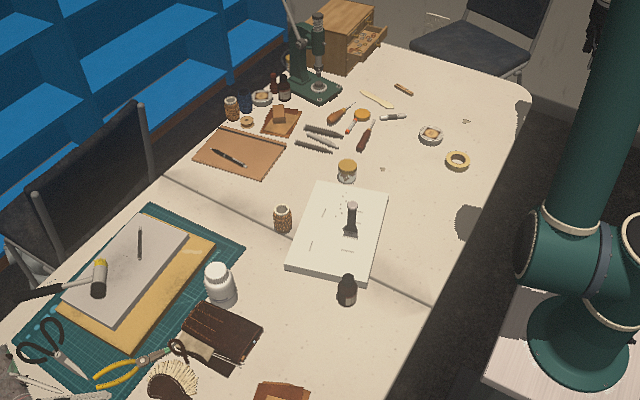

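Run:
```python
import pickle,cv2
for n,(x,y,w,h) in dict(top=(240,130,180,135),scene=(270,150,140,105)).items():
    p=pickle.load(open(n+'.pkl','rb'))['pixels'][y:y+h,x:x+w,::-1]
    s=800/w; cv2.imwrite(f'pics/{n}_c.png',cv2.resize(p,(800,600),interpolation=cv2.INTER_CUBIC)); print(n,s)
```

```text
top 4.444444444444445
scene 5.714285714285714
```

View pics/top_c.png

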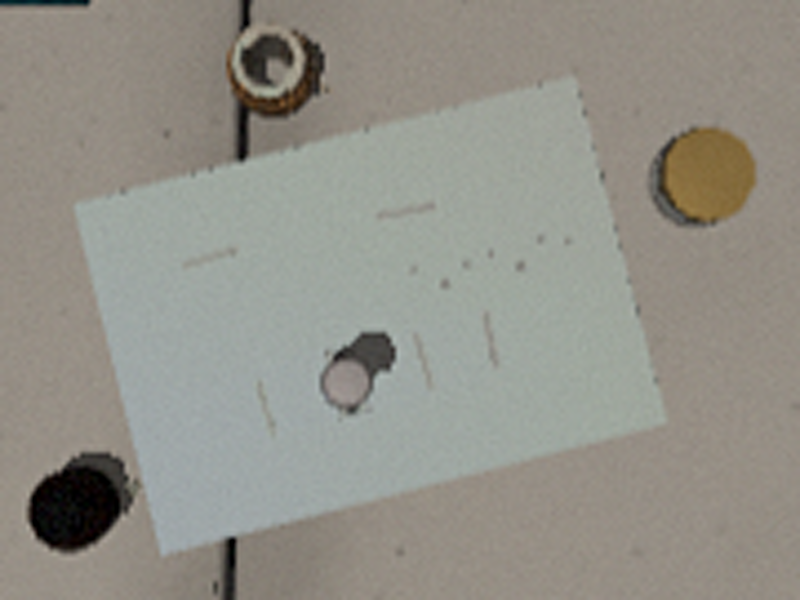

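View pics/scene_c.png

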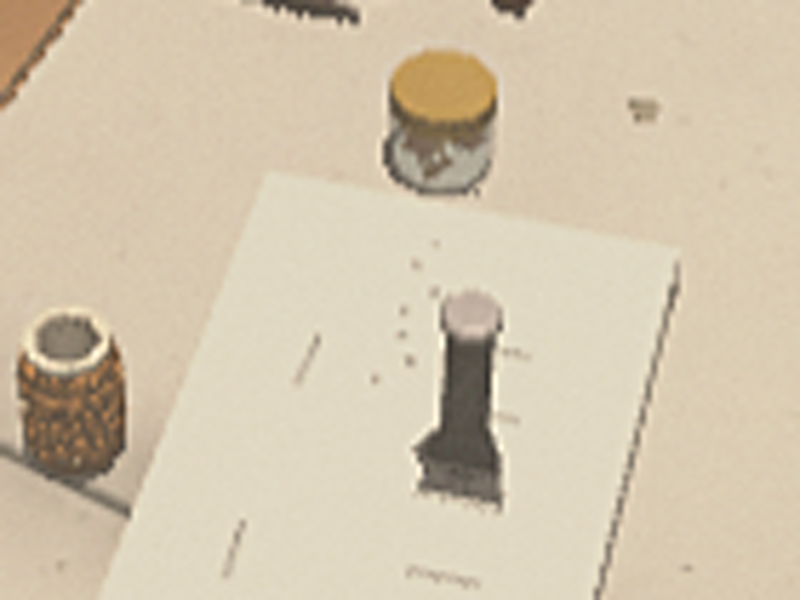

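```bash
cat > m.py <<'E'
from h import *
import pickle
t=pickle.load(open('top.pkl','rb'));s=pickle.load(open('scene.pkl','rb'))
T=lambda u,v,z:onz(t,240+(u+.5)/4.444-.5,130+(v+.5)/4.444-.5,z)
S=lambda u,v,z:onz(s,270+(u+.5)/5.714-.5,150+(v+.5)/5.714-.5,z)
C=np.array([T(*p,.027) for p in[(77,205),(575,77),(667,423),(162,555)]]); print(C.round(4))
# board coords: far-left (90,130), far-right(90,-130), near-right, near-left
L=np.array([[90,130],[90,-130],[-90,-130],[-90,130]])/1e3
a=L-L.mean(0);b=C[:,:2]-C[:,:2].mean(0)
yaw=np.arctan2((a[:,0]*b[:,1]-a[:,1]*b[:,0]).sum(),(a*b).sum()); c=C[:,:2].mean(0)
print('yaw',yaw,'centre',c, 'sides',np.linalg.norm(np.roll(C,-1,0)-C,axis=1))
Rm=np.array([[np.cos(yaw),-np.sin(yaw)],[np.sin(yaw),np.cos(yaw)]])
print('slit',c+Rm@[-.03,.02]); print('resid',(C[:,:2]-c-L@Rm.T).round(4))
print('head top',T(347,383,.132),S(471,312,.132)); print('blade scene',S(460,497,.027))
print('slits yaw: T', [T(*p,.027)[:2].round(4) for p in((260,382),(272,435),(417,335),(430,388))])
print('jar',T(709,174,.05),S(443,82,.05),'bottle',T(73,507,.082),'spool',T(268,62,.067),S(67,338,.067))
E
python3 m.py
```

```text
[[ 0.5997  0.1511  0.027 ]
 [ 0.6704 -0.0963  0.027 ]
 [ 0.4985 -0.1452  0.027 ]
 [ 0.4274  0.1035  0.027 ]]
yaw 0.2768869914197586 centre [0.54902603 0.00327823] sides [0.25728984 0.17870738 0.25860908 0.17876376]
slit [0.51470145 0.01431558]
resid [[-0.0003 -0.0018]
 [-0.0007  0.0009]
 [ 0.0006  0.0012]
 [ 0.0005 -0.0003]]
head top [0.51504944 0.01455927 0.132     ] [0.51606686 0.01566065 0.132     ]
blade scene [0.51526178 0.01694725 0.027     ]
slits yaw: T [array([0.5138, 0.0575]), array([0.4877, 0.0508]), array([ 0.5391, -0.02  ]), array([ 0.5129, -0.0271])]
jar [ 0.62075693 -0.15978709  0.05      ] [ 0.62395109 -0.16232646  0.05      ] bottle [0.4540444  0.14047919 0.082     ] spool [0.66753467 0.05612188 0.067     ] [0.66985109 0.05533071 0.067     ]
```

Emit:
{"method": "drive_tool", "body": {
  "increments": [
    {"delta_pos": [27.8,-30.5,0],"turn": 0,"jaw": 1},
    {"delta_pos": [27.8,-30.5,0],"turn": 0,"jaw": 1},
    {"delta_pos": [27.8,-30.5,0],"turn": 0,"jaw": 1},
    {"delta_pos": [27.8,-30.5,0],"turn": 0,"jaw": 1},
    {"delta_pos": [27.8,-30.5,0],"turn": 0,"jaw": 1},
    {"delta_pos": [27.8,-30.5,0],"turn": 0,"jaw": 1},
    {"delta_pos": [27.8,-30.5,0],"turn": 0,"jaw": 1},
    {"delta_pos": [27.8,-30.5,0],"turn": 0,"jaw": 1}
  ],
  "grip_force": 25
}}

```text
time: 0.77
tool_pos: [0.3316, -0.3521, 0.4042]
tcp_rot: [-3.111, -0.431, 0.0]
wrist_force: [0.1, 0.5, -0.3]
width: 0.998
grip_force: 0.0
```

Emit:
{"method": "drive_tool", "body": {
  "increments": [
    {"delta_pos": [27.8,-30.5,0],"turn": 0,"jaw": 1},
    {"delta_pos": [27.8,-30.5,0],"turn": 0,"jaw": 1},
    {"delta_pos": [27.8,-30.5,0],"turn": 0,"jaw": 1},
    {"delta_pos": [27.8,-30.5,0],"turn": 0,"jaw": 1},
    {"delta_pos": [27.8,-30.5,0],"turn": 0,"jaw": 1},
    {"delta_pos": [27.8,-30.5,0],"turn": 0,"jaw": 1},
    {"delta_pos": [27.8,-30.5,0],"turn": 0,"jaw": 1},
    {"delta_pos": [27.8,-30.5,0],"turn": 0,"jaw": 1}
  ]
}}

```text
time: 1.43
tool_pos: [0.479, -0.0567, 0.4045]
tcp_rot: [3.112, 0.432, -0.0]
wrist_force: [0.8, -1.2, -0.1]
width: 1.001
grip_force: 0.0
```

Emit:
{"method": "drive_tool", "body": {
  "increments": [
    {"delta_pos": [0,0,0],"turn": -0.12,"jaw": 1},
    {"delta_pos": [0,0,0],"turn": -0.12,"jaw": 1},
    {"delta_pos": [0,0,0],"turn": -0.12,"jaw": 1},
    {"delta_pos": [0,0,0],"turn": -0.12,"jaw": 1},
    {"delta_pos": [0,0,0],"turn": -0.12,"jaw": 1},
    {"delta_pos": [0,0,0],"turn": -0.12,"jaw": 1},
    {"delta_pos": [0,0,0],"turn": -0.12,"jaw": 1},
    {"delta_pos": [0,0,0],"turn": -0.12,"jaw": 1}
  ]
}}

```text
time: 2.1
tool_pos: [0.4787, -0.0587, 0.4042]
tcp_rot: [-2.555, -1.827, 0.001]
wrist_force: [-0.9, 0.3, 0.2]
width: 0.999
grip_force: 0.0
```

Emit:
{"method": "drive_tool", "body": {
  "increments": [
    {"delta_pos": [0,0,0],"turn": -0.12,"jaw": 1},
    {"delta_pos": [0,0,0],"turn": -0.12,"jaw": 1},
    {"delta_pos": [0,0,0],"turn": -0.12,"jaw": 1},
    {"delta_pos": [0,0,0],"turn": -0.12,"jaw": 1},
    {"delta_pos": [0,0,0],"turn": -0.12,"jaw": 1},
    {"delta_pos": [0,0,0],"turn": 0,"jaw": 1},
    {"delta_pos": [0,0,0],"turn": 0,"jaw": 1}
  ]
}}

```text
time: 2.68
tool_pos: [0.4787, -0.0588, 0.4043]
tcp_rot: [-1.912, -2.492, 0.001]
wrist_force: [-0.0, 0.4, -0.7]
width: 0.998
grip_force: 0.0
```

Emit:
{"method": "drive_tool", "body": {
  "increments": [
    {"delta_pos": [0,0,0],"turn": -0.015,"jaw": 1},
    {"delta_pos": [20.4,18.4,20],"turn": 0,"jaw": 1},
    {"delta_pos": [20.4,18.4,20],"turn": 0,"jaw": 1},
    {"delta_pos": [20.4,18.4,20],"turn": 0,"jaw": 1},
    {"delta_pos": [0,0,0],"turn": 0,"jaw": 1},
    {"delta_pos": [0,0,0],"turn": 0,"jaw": 1}
  ]
}}

```text
time: 3.18
tool_pos: [0.5147, 0.0162, 0.343]
tcp_rot: [-1.886, -2.509, 0.004]
wrist_force: [1.0, 0.4, -0.9]
width: 0.999
grip_force: 0.0
```

```bash
cat >> h.py <<'E'
def wrist():
    s=bot.read_state(); c=bot.read_camera('wrist')
    T=np.eye(4);T[:3,:3]=R.from_rotvec(s['tcp_rot']).as_matrix();T[:3,3]=s['tool_pos']
    c['camera_from_world']=np.linalg.inv(T@c['hand_eye']); return s,c
E
python3 - <<'E'
from h import *
import pickle
s,c=wrist(); pickle.dump(c,open('w1.pkl','wb')); cv2.imwrite('pics/w1.png',c['pixels'][...,::-1])
print(s['tool_pos'],s['tcp_rot'],s['q'].round(2)); print(c['hand_eye'].round(3))
a=.277
for y,z in((0,.027),(0,.132)): print(proj(c,[.515,.015,z]))
E
```

```text
[0.51466655 0.01618103 0.34296256] [-1.8862507  -2.50852046  0.00385858] [-0.02  0.01  2.01 -0.    1.13 -0.3 ]
[[ 0.    -0.964 -0.264  0.066]
 [ 1.     0.    -0.001  0.002]
 [ 0.001 -0.264  0.964  0.03 ]
 [ 0.     0.     0.     1.   ]]
[321.40075566 188.12544589]
[320.33215107 230.02529319]
```

View pics/w1.png

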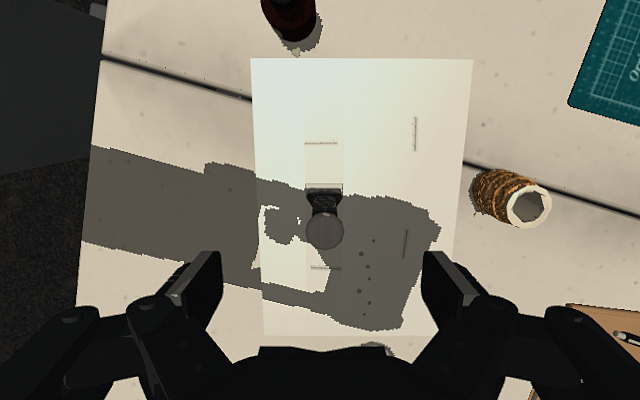

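Emit:
{"method": "drive_tool", "body": {
  "increments": [
    {"delta_pos": [-0.8,1.5,30],"turn": 0,"jaw": 1},
    {"delta_pos": [0,0,30],"turn": 0,"jaw": 1},
    {"delta_pos": [0,0,30],"turn": 0,"jaw": 0.3},
    {"delta_pos": [0,0,0],"turn": 0,"jaw": -0.2},
    {"delta_pos": [0,0,0],"turn": 0,"jaw": -0.4},
    {"delta_pos": [0,0,0],"turn": 0,"jaw": -0.4},
    {"delta_pos": [0,0,0],"turn": 0,"jaw": -0.4}
  ]
}}

```text
time: 3.82
tool_pos: [0.5182, 0.0145, 0.2576]
tcp_rot: [1.888, 2.506, 0.004]
wrist_force: [0.4, 0.2, 0.0]
width: 0.311
grip_force: 0.0
```

Run:
```python
from h import *
s,c=wrist(); p=c['pixels'][130:400,140:500,::-1]; cv2.imwrite('pics/w2.png',cv2.resize(p,(800,600)))
print(s['tool_pos'],s['tcp_rot'],s['wrist_force'],s['width']*85)
```

```text
[0.5181504  0.01447766 0.25756493] [1.88819053 2.5057848  0.00440368] [0.37129908 0.15155038 0.03236724] 26.426320765295394
```

View pics/w2.png

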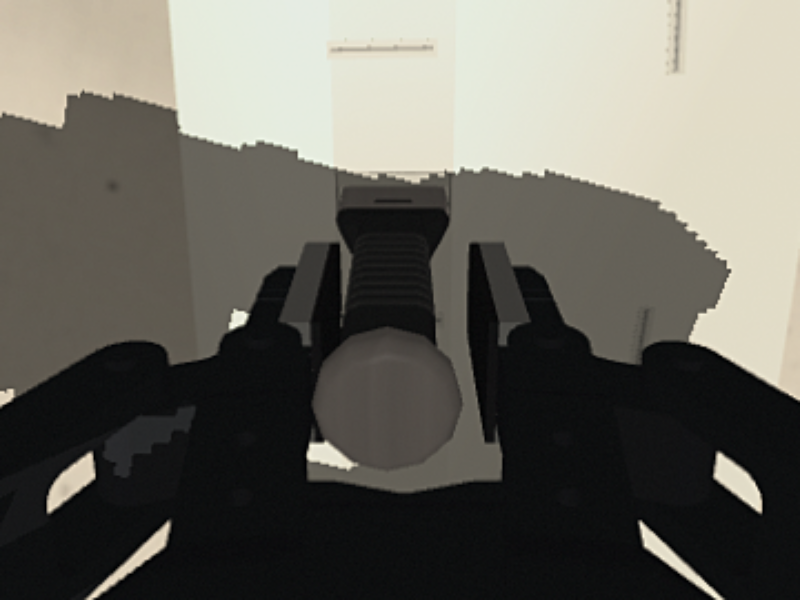

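Emit:
{"method": "drive_tool", "body": {
  "increments": [
    {"delta_pos": [0,-2,4],"turn": 0,"jaw": -0.4},
    {"delta_pos": [0,0,0],"turn": 0,"jaw": -0.4},
    {"delta_pos": [0,0,0],"turn": 0,"jaw": -0.6},
    {"delta_pos": [0,0,0],"turn": 0,"jaw": -0.8},
    {"delta_pos": [0,0,0],"turn": 0,"jaw": -1},
    {"delta_pos": [0,0,0],"turn": 0,"jaw": -1},
    {"delta_pos": [0,0,0],"turn": 0,"jaw": -1}
  ],
  "grip_force": 25
}}

```text
time: 4.45
tool_pos: [0.5151, 0.0144, 0.251]
tcp_rot: [1.889, 2.509, 0.001]
wrist_force: [0.0, -0.4, -1.3]
width: 0.202
grip_force: 25.3
```

```bash
cat > st.py <<'E'
from h import *
s=bot.read_state(); Rm=R.from_rotvec(s['tcp_rot']).as_matrix()
print('pos',s['tool_pos'].round(4),'F_tool',(Rm.T@s['wrist_force']).round(1),'M_tool',(Rm.T@s['torque']).round(2),'w',round(s['width']*85,1),'g',round(s['grip_force'],1), 'axes x',Rm[:,0].round(3),'t',s['time'])
E
python3 st.py
```

```text
pos [0.5151 0.0144 0.251 ] F_tool [-0.4 -0.1  1.3] M_tool [-0.01 -0.17 -0.05] w 17.2 g 25.3 axes x [-0.277  0.961 -0.   ] t 4.45
```

Emit:
{"method": "drive_tool", "body": {
  "increments": [
    {"delta_pos": [2.5,0,0.2],"turn": 0,"jaw": -1},
    {"delta_pos": [2.5,0,0.2],"turn": 0,"jaw": -1},
    {"delta_pos": [2.5,0,0.2],"turn": 0,"jaw": -1},
    {"delta_pos": [2.5,0,0.3],"turn": 0,"jaw": -1},
    {"delta_pos": [2.5,0,0.4],"turn": 0,"jaw": -1},
    {"delta_pos": [0,0,0],"turn": 0,"jaw": -1},
    {"delta_pos": [0,0,0],"turn": 0,"jaw": -1}
  ]
}}

```text
time: 5.03
tool_pos: [0.511, 0.0266, 0.2487]
tcp_rot: [-1.889, -2.509, 0.001]
wrist_force: [2.1, -1.1, -4.4]
width: 0.18
grip_force: 28.7
```

```bash
python3 st.py
python3 - <<'E'
from h import *
for n in('top','scene'):
    c=bot.read_camera(n); cv2.imwrite(f'pics/{n}2.png',c['pixels'][...,::-1])
p=cv2.resize(cv2.imread('pics/scene2.png')[150:255,270:410],(560,420),interpolation=cv2.INTER_CUBIC)
cv2.imwrite('pics/s2.png',p)
E
```

```text
pos [0.511  0.0266 0.2487] F_tool [-1.7  1.8  4.4] M_tool [-0.56 -0.26  0.02] w 15.3 g 28.7 axes x [-0.277  0.961  0.   ] t 5.0333
```

View pics/s2.png

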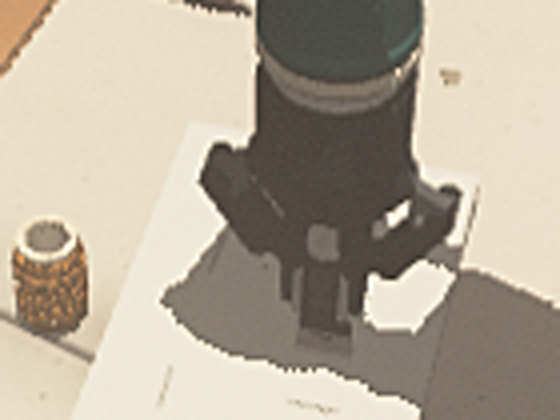

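```bash
cat > cmp.py <<'E'
import cv2,numpy as np,sys
from h import *
def corner(img):
    g=img.astype(int); return g
a=cv2.imread('pics/top.png');b=cv2.imread(sys.argv[1])
# template match of board corner patches
for n,(u,v) in dict(nl=(277,254),nr=(389,225),fl=(257,175),fr=(369,148),jar=(399,169),spool=(301,144),bottle=(257,243)).items():
    r=9; t=a[v-r:v+r+1,u-r:u+r+1]; s=b[v-r-5:v+r+6,u-r-5:u+r+6]
    m=cv2.matchTemplate(s,t,cv2.TM_CCOEFF_NORMED); k=np.unravel_index(m.argmax(),m.shape)
    print(n,k[1]-5,k[0]-5,round(float(m.max()),2),end=' | ')
E
python3 cmp.py pics/top2.png
```

```text
nl -2 5 -0.02 | nr -1 1 0.94 | fl 0 1 0.94 | fr 0 1 0.91 | jar 0 0 0.98 | spool 0 0 1.0 | bottle -1 0 0.64 |
```

Run:
```python
import cv2,numpy as np
p=[cv2.resize(cv2.imread(f'pics/{n}.png')[130:265,240:420],(540,290),interpolation=cv2.INTER_CUBIC) for n in('top','top2')]
cv2.imwrite('pics/t2.png',np.vstack(p))
from h import *
s,c=wrist(); cv2.imwrite('pics/w3.png',cv2.resize(c['pixels'][130:400,140:500,::-1],(800,600)))
```

```text
(no output)
```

View pics/w3.png

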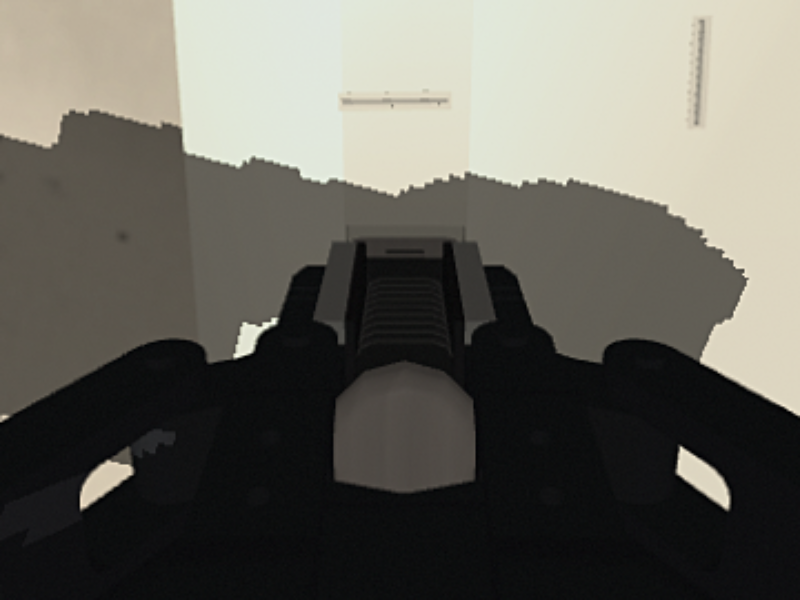

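Emit:
{"method": "drive_tool", "body": {
  "increments": [
    {"delta_pos": [2.5,0,0.3],"turn": 0,"jaw": -1},
    {"delta_pos": [2.5,0,0.4],"turn": 0,"jaw": -1},
    {"delta_pos": [2.5,0,0.5],"turn": 0,"jaw": -1},
    {"delta_pos": [2.5,0,0.6],"turn": 0,"jaw": -1},
    {"delta_pos": [2.5,0,0.7],"turn": 0,"jaw": -1},
    {"delta_pos": [1,0,0.3],"turn": 0,"jaw": -1},
    {"delta_pos": [0,0,0],"turn": 0,"jaw": -1}
  ]
}}

```text
time: 5.77
tool_pos: [0.5074, 0.0388, 0.247]
tcp_rot: [1.888, 2.51, -0.003]
wrist_force: [0.6, -5.1, -1.7]
width: 0.178
grip_force: 23.9
```

```bash
python3 st.py
python3 - <<'E'
from h import *
c=bot.read_camera('top'); cv2.imwrite('pics/top3.png',c['pixels'][...,::-1])
s,c=wrist(); cv2.imwrite('pics/w4.png',cv2.resize(c['pixels'][130:400,140:500,::-1],(600,450)))
E
python3 cmp.py pics/top3.png
```

```text
pos [0.5074 0.0388 0.247 ] F_tool [-5.1 -0.8  1.7] M_tool [ 0.19 -1.02  0.08] w 15.1 g 23.9 axes x [-0.277  0.961 -0.002] t 5.7667
nl 5 -5 -0.19 | nr -3 2 0.9 | fl -2 0 0.94 | fr -1 2 0.89 | jar 0 0 0.98 | spool 0 0 1.0 | bottle 5 -5 0.27 |
```

View pics/w4.png

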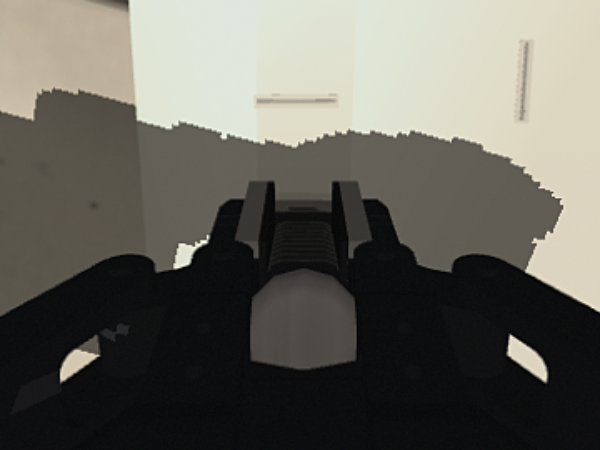

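```bash
cat > bd.py <<'E'
from h import *
import pickle
c=pickle.load(open('w1.pkl','rb')); HE=c['hand_eye']
def at(pos,rot,u,v):
    T=np.eye(4);T[:3,:3]=R.from_rotvec(rot).as_matrix();T[:3,3]=pos
    d=dict(c); d['camera_from_world']=np.linalg.inv(T@HE); return onz(d,u,v,.026)
r=[1.8885,2.509,0]
if __name__=='__main__':
    M=np.array([[-.277,.961,0],[.961,.277,0]])
    for p,u,v in(((.51815,.01448,.25756),311.9,150.7),((.511,.0266,.2487),317.8,175),((.5074,.0388,.247),318.2,189.4)):
        w=at(p,r,u,v); print(w.round(4),'tool xy',(M@w*1e3).round(1))
    w=at([.51466655,.01618103,.34296256],[-1.886,-2.5085,.0039],321,143);print(w,(M@w*1e3).round(1))
E
python3 bd.py
```

```text
[0.5027 0.0531 0.026 ] tool xy [-88.3 497.8]
[0.5027 0.0536 0.026 ] tool xy [-87.7 497.9]
[0.5016 0.0579 0.026 ] tool xy [-83.3 498. ]
[0.50372712 0.0526158  0.026     ] [-89.  498.7]
```

Emit:
{"method": "drive_tool", "body": {
  "increments": [
    {"delta_pos": [0,0,0.7],"turn": 0,"jaw": -1},
    {"delta_pos": [0,0,0.7],"turn": 0,"jaw": -1},
    {"delta_pos": [0,0,0],"turn": 0,"jaw": -1}
  ]
}}

```text
time: 6.12
tool_pos: [0.5077, 0.0388, 0.2469]
tcp_rot: [1.889, 2.51, -0.003]
wrist_force: [-2.2, -5.5, 6.5]
width: 0.183
grip_force: 25.1
```

```bash
python3 st.py
```

```text
pos [0.5077 0.0388 0.2469] F_tool [-4.7 -3.6 -6.5] M_tool [ 0.74 -0.79  0.14] w 15.5 g 25.1 axes x [-0.277  0.961 -0.002] t 6.1167
```

Emit:
{"method": "drive_tool", "body": {
  "increments": [
    {"delta_pos": [0,0,1],"turn": 0,"jaw": -1},
    {"delta_pos": [1.5,0,0.5],"turn": 0,"jaw": -1},
    {"delta_pos": [1.5,0,0.5],"turn": 0,"jaw": -1},
    {"delta_pos": [1.5,0,0.5],"turn": 0,"jaw": -1},
    {"delta_pos": [1.5,0,0.5],"turn": 0,"jaw": -1},
    {"delta_pos": [0,0,0],"turn": 0,"jaw": -1}
  ]
}}

```text
time: 6.62
tool_pos: [0.5061, 0.0447, 0.2442]
tcp_rot: [1.888, 2.509, -0.002]
wrist_force: [-2.1, -3.7, 8.1]
width: 0.179
grip_force: 24.9
```

```bash
cat > bw.py <<'E'
# track the free slit mark (left of the punch) in the wrist view -> board position in tool axes
from bd import *
tpl=cv2.resize(cv2.imread('pics/w4.png'),(360,270),interpolation=cv2.INTER_AREA)[50:70,145:212]  # mark centre (178.2,59.4)
s,cc=wrist(); cv2.imwrite('pics/wl.png',cc['pixels'][...,::-1])
im=cc['pixels'][...,::-1].copy()
m=cv2.matchTemplate(im,tpl,cv2.TM_CCOEFF_NORMED); k=np.unravel_index(m[130:300,250:320].argmax(),(170,70)); v0,u0=k[0]+130,k[1]+250
mm=m[v0-1:v0+2,u0]; dv=(mm[0]-mm[2])/(2*(mm[0]+mm[2]-2*mm[1]))
u,v=u0+33.2,v0+9.4+dv
w=onz(cc,u,v,.026); M=np.array([[-.277,.961,0],[.961,.277,0]])
print('mark',u,round(v,1),'score',m[v0,u0].round(2),'board tool xy',(M@w*1e3).round(1),'tcp tool xy',(M@s['tool_pos']*1e3).round(1),'diff',(M@(s['tool_pos']-w)*1e3).round(1))
E
python3 st.py; python3 bw.py
```

```text
pos [0.5061 0.0447 0.2442] F_tool [-3.  -3.  -8.1] M_tool [ 0.76 -0.77  0.13] w 15.3 g 24.9 axes x [-0.277  0.961 -0.002] t 6.6167
mark 316.2 200.2 score 0.81 board tool xy [-83.3 497. ] tcp tool xy [-97.3 498.7] diff [-14.    1.7]
```

Emit:
{"method": "drive_tool", "body": {
  "increments": [
    {"delta_pos": [-3.3,0,-1.1],"turn": 0,"jaw": -1},
    {"delta_pos": [-3.3,0,-0.9],"turn": 0,"jaw": -1},
    {"delta_pos": [-3.3,0,-0.8],"turn": 0,"jaw": -1},
    {"delta_pos": [-3.3,0,-0.6],"turn": 0,"jaw": -1},
    {"delta_pos": [-3.3,0,-0.4],"turn": 0,"jaw": -1},
    {"delta_pos": [-3.3,0,-0.3],"turn": 0,"jaw": -1},
    {"delta_pos": [-3.3,0,-0.1],"turn": 0,"jaw": -1},
    {"delta_pos": [-3.3,0,0],"turn": 0,"jaw": -1}
  ]
}}

```text
time: 7.33
tool_pos: [0.5129, 0.0203, 0.2464]
tcp_rot: [-1.889, -2.507, -0.001]
wrist_force: [-1.8, 5.3, 3.8]
width: 0.182
grip_force: 25.1
```

```bash
python3 st.py; python3 bw.py
```

```text
pos [0.5129 0.0203 0.2464] F_tool [ 5.6 -0.3 -3.8] M_tool [0.25 1.25 0.09] w 15.4 g 25.1 axes x [-0.276  0.961  0.002] t 7.3333
mark 317.2 158.5 score 0.94 board tool xy [-83.6 497.3] tcp tool xy [-122.6  498.5] diff [-39.    1.2]
```

Emit:
{"method": "drive_tool", "body": {
  "increments": [
    {"delta_pos": [-2,0,0.8],"turn": 0,"jaw": -1},
    {"delta_pos": [-2.5,0,0.3],"turn": 0,"jaw": -1},
    {"delta_pos": [-2.5,0,0.2],"turn": 0,"jaw": -1},
    {"delta_pos": [-2.5,0,0.3],"turn": 0,"jaw": -1},
    {"delta_pos": [-2.5,0,0.4],"turn": 0,"jaw": -1},
    {"delta_pos": [0,0,0],"turn": 0,"jaw": -1}
  ]
}}

```text
time: 7.88
tool_pos: [0.5163, 0.0087, 0.2451]
tcp_rot: [-1.889, -2.507, -0.001]
wrist_force: [-4.2, 4.8, 9.5]
width: 0.183
grip_force: 25.9
```

```bash
python3 st.py; python3 bw.py
```

```text
pos [0.5163 0.0087 0.2451] F_tool [ 5.8 -2.8 -9.5] M_tool [0.63 1.26 0.09] w 15.5 g 25.9 axes x [-0.275  0.961  0.002] t 7.8833
mark 320.2 222.6 score 0.52 board tool xy [-133.9  499.1] tcp tool xy [-134.7  498.6] diff [-0.7 -0.5]
```

```bash
sed -i 's/m\[130:300,250:320\].argmax(),(170,70)); v0,u0=k\[0\]+130/m[20:200,250:320].argmax(),(180,70)); v0,u0=k[0]+20/' bw.py; python3 bw.py
```

```text
mark 317.2 137.4 score 0.9 board tool xy [-83.7 497.6] tcp tool xy [-134.6  498.6] diff [-51.    1.1]
```

Emit:
{"method": "drive_tool", "body": {
  "increments": [
    {"delta_pos": [-2.4,0,0.5],"turn": 0,"jaw": -1},
    {"delta_pos": [-2.4,0,0.5],"turn": 0,"jaw": -1},
    {"delta_pos": [-2.4,0,0.6],"turn": 0,"jaw": -1},
    {"delta_pos": [-2.4,0,0.7],"turn": 0,"jaw": -1},
    {"delta_pos": [-2.4,0,0.8],"turn": 0,"jaw": -1},
    {"delta_pos": [-2.4,0,0.9],"turn": 0,"jaw": -1},
    {"delta_pos": [0,0,0],"turn": 0,"jaw": -1}
  ]
}}

```text
time: 8.57
tool_pos: [0.5205, -0.0053, 0.2417]
tcp_rot: [-1.889, -2.508, -0.001]
wrist_force: [-5.6, 4.5, 12.4]
width: 0.183
grip_force: 25.3
```

```bash
python3 st.py; python3 bw.py
```

```text
pos [ 0.5205 -0.0053  0.2417] F_tool [  5.9  -4.2 -12.3] M_tool [0.89 1.34 0.  ] w 15.5 g 25.3 axes x [-0.276  0.961  0.002] t 8.5667
mark 316.2 110.5 score 0.82 board tool xy [-83.8 497.2] tcp tool xy [-149.3  498.7] diff [-65.5   1.5]
```

Emit:
{"method": "drive_tool", "body": {
  "increments": [
    {"delta_pos": [-1.2,0,0.4],"turn": 0,"jaw": -1},
    {"delta_pos": [0,0,0],"turn": 0,"jaw": -1},
    {"delta_pos": [3.3,0,-1.3],"turn": 0,"jaw": -1},
    {"delta_pos": [3.3,0,-1.1],"turn": 0,"jaw": -1},
    {"delta_pos": [3.3,0,-1.0],"turn": 0,"jaw": -1},
    {"delta_pos": [3.3,0,-0.7],"turn": 0,"jaw": -1},
    {"delta_pos": [3.3,0,-0.6],"turn": 0,"jaw": -1},
    {"delta_pos": [3.3,0,-0.4],"turn": 0,"jaw": -1}
  ]
}}

```text
time: 9.28
tool_pos: [0.5153, 0.0118, 0.2448]
tcp_rot: [1.888, 2.509, -0.002]
wrist_force: [-0.1, -5.7, -0.3]
width: 0.184
grip_force: 24.2
```

Emit:
{"method": "drive_tool", "body": {
  "increments": [
    {"delta_pos": [3.3,0,-0.2],"turn": 0,"jaw": -1},
    {"delta_pos": [3.3,0,-0.1],"turn": 0,"jaw": -1},
    {"delta_pos": [0,0,0],"turn": 0,"jaw": -1},
    {"delta_pos": [0,0,0],"turn": 0,"jaw": -1}
  ]
}}

```text
time: 9.62
tool_pos: [0.5135, 0.0184, 0.2451]
tcp_rot: [1.889, 2.51, -0.001]
wrist_force: [0.1, -4.9, -0.9]
width: 0.181
grip_force: 24.0
```

```bash
python3 st.py; python3 bw.py
```

```text
pos [0.5135 0.0184 0.2451] F_tool [-4.7 -1.2  0.9] M_tool [ 0.22 -1.06  0.07] w 15.4 g 24.0 axes x [-0.277  0.961 -0.001] t 9.6167
mark 317.2 154.4 score 0.91 board tool xy [-83.6 497.6] tcp tool xy [-124.5  498.6] diff [-40.9   1. ]
```

Emit:
{"method": "drive_tool", "body": {
  "increments": [
    {"delta_pos": [1.6,0,0],"turn": 0,"jaw": -1},
    {"delta_pos": [0,0,0],"turn": 0,"jaw": -1},
    {"delta_pos": [-0.5,0,0],"turn": 0,"jaw": -1},
    {"delta_pos": [0,0,-1],"turn": 0,"jaw": -1},
    {"delta_pos": [0,0,-1.5],"turn": 0,"jaw": -1},
    {"delta_pos": [0,0,0],"turn": 0,"jaw": -1}
  ]
}}

```text
time: 10.17
tool_pos: [0.5133, 0.0196, 0.2479]
tcp_rot: [-1.89, -2.51, 0.0]
wrist_force: [0.6, -3.2, -2.4]
width: 0.185
grip_force: 23.8
```

```bash
python3 st.py; python3 bw.py
```

```text
pos [0.5133 0.0196 0.2479] F_tool [-3.3 -0.3  2.4] M_tool [ 0.12 -0.93  0.07] w 15.8 g 23.8 axes x [-0.276  0.961  0.   ] t 10.1667
mark 317.2 156.0 score 0.89 board tool xy [-83.6 497.7] tcp tool xy [-123.3  498.7] diff [-39.7   1. ]
```

Emit:
{"method": "drive_tool", "body": {
  "increments": [
    {"delta_pos": [0,0,-3],"turn": 0,"jaw": -1},
    {"delta_pos": [0,0,-3],"turn": 0,"jaw": -1},
    {"delta_pos": [0,0,-3],"turn": 0,"jaw": -1},
    {"delta_pos": [0,0,-4],"turn": 0,"jaw": -1},
    {"delta_pos": [0,0,-4],"turn": 0,"jaw": -1},
    {"delta_pos": [0,0,-3],"turn": 0,"jaw": -1},
    {"delta_pos": [0,0,0],"turn": 0,"jaw": -1},
    {"delta_pos": [0,0,0],"turn": 0,"jaw": -1}
  ]
}}

```text
time: 10.88
tool_pos: [0.5134, 0.0198, 0.2683]
tcp_rot: [1.889, 2.509, 0.001]
wrist_force: [0.2, 0.4, -2.1]
width: 0.182
grip_force: 24.6
```

```bash
python3 st.py; python3 bw.py
python3 - <<'E'
from h import *
import pickle
s,w=wrist(); c=bot.read_camera('scene'); t=bot.read_camera('top')
pickle.dump((s,w,c,t),open('fin.pkl','wb')); cv2.imwrite('pics/topf.png',t['pixels'][...,::-1])
# wrist crop x4 left, scene crop right
a=cv2.resize(w['pixels'][150:350,270:370,::-1],(300,600),interpolation=cv2.INTER_CUBIC)
b=cv2.resize(c['pixels'][180:255,310:372,::-1],(496,600),interpolation=cv2.INTER_CUBIC)
cv2.imwrite('pics/fin.png',np.hstack([a,b]))
E
python3 cmp.py pics/topf.png
```

```text
pos [0.5134 0.0198 0.2683] F_tool [0.3 0.3 2.1] M_tool [-0.    0.01 -0.02] w 15.5 g 24.6 axes x [-0.276  0.961  0.   ] t 10.8833
mark 318.2 151.8 score 0.85 board tool xy [-83.6 498.4] tcp tool xy [-123.2  498.8] diff [-39.6   0.5]
nl -5 1 0.17 | nr -2 2 0.9 | fl -2 1 0.94 | fr -1 2 0.89 | jar 0 0 0.98 | spool 0 0 1.0 | bottle -1 0 0.76 |
```

View pics/fin.png

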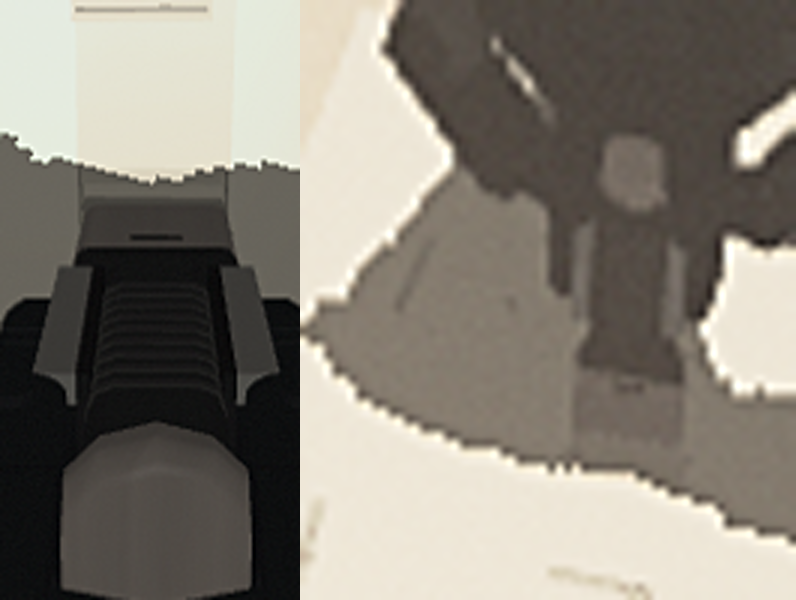

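```bash
cat > fit.py <<'E'
from h import *
import pickle
from scipy.optimize import least_squares
s,w,c,t=pickle.load(open('fin.pkl','rb'))
M=R.from_rotvec(s['tcp_rot']).as_matrix(); X=M[:,1];Y=M[:,0];Z=np.array([0,0,1.])
G=s['tool_pos']+M[:,2]*.155
def P(p,a):  # a: tilt, y offset at grasp, z of edge under grasp
    th,y0,h=a; y,z=p[0]/1e3,p[1]/1e3-h
    return G+Y*(y0+y*np.cos(th)-z*np.sin(th))+Z*(y*np.sin(th)+z*np.cos(th))
ob=[(w,(3,30),150+248/3),(w,(3,0),150+198/3),(w,(12,104.5),150+425/3),(w,(12,115),150+465/3)]
so=[(c,(0,115),180+172/8),(c,(3,30),180+377/8),(c,(3,0),180+442/8)]
f=lambda a,o:[proj(k,P(p,a))[1]-v for k,p,v in o]
for o in(ob,ob[:1]+ob[2:],ob+so,):
    r=least_squares(f,[0,0,.076],args=(o,),x_scale=[.05,.002,.01]); print(np.degrees(r.x[0]).round(2),(r.x[1:]*1e3).round(1),'res',r.fun.round(1),'edge z',P((0,0),r.x).round(4))
# same check on geometry: upright predicted rows
print([proj(k,P(p,[0,0,.076]))[1].round(1)-round(v,1) for k,p,v in ob+so])
E
python3 fit.py
```

```text
8.69 [-40.3 134. ] res [ 1.1 -0.8 -0.6  0.3] edge z [ 5.188e-01  5.000e-04 -1.940e-02]
13.88 [-64.9 161.9] res [ 0. -0.  0.] edge z [ 0.5205 -0.0053 -0.0442]
1.13 [-7.5 85.9] res [ 0.7  0.2 -2.3  1.7 -1.7  0.8  1.5] edge z [0.5149 0.0142 0.0272]
[np.float64(-3.8999999999999773), np.float64(-3.6999999999999886), np.float64(-8.599999999999966), np.float64(-3.6999999999999886), np.float64(-2.0999999999999943), np.float64(0.20000000000001705), np.float64(0.8000000000000114)]
```

```bash
cat >> fit.py <<'E'
print('---')
k0=dict(w);T=np.eye(4);T[:3,:3]=R.from_rotvec([1.88819,2.50578,.0044]).as_matrix();T[:3,3]=[.51815,.01448,.25756]
k0['camera_from_world']=np.linalg.inv(T@w['hand_eye']); G2=T[:3,3]+T[:3,2]*.155; Gn=G
G=G2; h=G2[2]-.0165
pts=[((3,30),130+207/2.222),((3,0),130+187/2.222),((12,104.5),130+325/2.222)]
r0=least_squares(lambda a:[proj(k0,P(p,[0,a[0],h]))[1]-v for p,v in pts[::2]],[0]); print('y0',r0.x*1e3,r0.fun)
b=r0.fun; G=Gn; y0=r0.x[0]-.0008
r=least_squares(lambda a:[proj(w,P((3,30),[a[0],y0,a[1]]))[1]-b[0]-ob[0][2],proj(w,P((12,104.5),[a[0],y0,a[1]]))[1]-b[1]-ob[2][2]],[0,.076],x_scale=[.05,.01])
print('tilt',np.degrees(r.x[0]),'h',r.x[1],'edge z',P((0,0),[r.x[0],y0,r.x[1]]))
E
python3 fit.py|sed 1,/---/d
```

```text
y0 [-2.17298665] [ 2.98130001 -1.91156507]
tilt -1.1402346569496191 h 0.07576290491137606 edge z [0.51450744 0.01549653 0.03725948]
```

```bash
python3 -c "
from workcell import bot
print(bot.finish_job())"
```

```text
the job is handed in; nothing more can be done
None
```

The job is handed in, with no verdict returned. The punch was rocked about 20° to each side until loose, drawn out, and is held still, within about 1–2° of upright and about 11 mm above the board. The board slid about 5 mm to the left during the first rock and stayed there; the jar and spool did not move, and the bottle, partly hidden by the arm at the end, showed no sign of moving.

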